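# Stand the lens marker in the clear well of the pen block

### The job

Take the capped marker out of the sloping rest and stand it upright, cap end down, in the wooden three-well pen block so that its ink runs to the tip. Two of the three wells have a broken stub jammed deep inside where it hardly shows, so feel for the one clear well and leave the marker standing fully home in that one, let go of. Do not disturb the spectacles, the calliper or the eraser.

Things in the scene. Friction and masses are not known exactly. Their poses are not given: they have to be found in the camera images.
- marker: round capped marker pen, 150 mm long, 16 mm in diameter all along, about 35 g; its dark cap covers the lowest 50 mm, the rest is grey. Origin at the centre of the cap's end face, z along the pen from the cap end to the blunt end. At the start it lies cap down in the sloping rest, its blunt end leaning 35 degrees from vertical; the upper 75 mm stick out freely
- marker_cap_end (a point): centre of the marker's cap end face (same point as the marker's origin)
- rest: fixed sloping pen rest: black base plate 110 x 70 x 12 mm with an aluminium trough (30 mm wide, side lips reaching 58 mm along the pen, back plate reaching 76 mm) that leans 35 degrees from vertical towards the rest's -x. Origin on the desk below the pen's cap end, which sits 30 mm above the desk; the trough is open above and towards the pen's blunt end, so the pen draws out along its own axis
- block: fixed wooden pen block, 56 x 170 x 85 mm high, with three round wells in a row along its y axis, 55 mm apart, open upwards. Origin at the centre of its underside
- block_hole0 (a point): centre of the mouth of well 0 of the block, in the top face 85 mm above the desk, at y = -55 mm in the block's frame (z up). The well is 18.5 mm in diameter with a 1.5 mm chamfer; 70 mm deep if clear, only 40 mm deep if a stub is stuck in it (two of the three wells, which ones is not known)
- block_hole1 (a point): centre of the mouth of well 1 of the block, in the top face 85 mm above the desk, at y = 0 mm in the block's frame (z up). The well is 18.5 mm in diameter with a 1.5 mm chamfer; 70 mm deep if clear, only 40 mm deep if a stub is stuck in it (two of the three wells, which ones is not known)
- block_hole2 (a point): centre of the mouth of well 2 of the block, in the top face 85 mm above the desk, at y = 55 mm in the block's frame (z up). The well is 18.5 mm in diameter with a 1.5 mm chamfer; 70 mm deep if clear, only 40 mm deep if a stub is stuck in it (two of the three wells, which ones is not known)
- spectacles: bystander: black spectacles standing on the desk, 140 x 140 x 44 mm, origin at the underside of the front's middle, temples towards +x
- calliper: bystander: steel calliper lying flat, 200 x 60 x 10 mm, origin at the underside of the beam's middle, beam along x
- eraser: bystander: white eraser, 48 x 22 x 12 mm, origin at the centre of its underside
Mind the look-alikes: they are no part of the job. Of the things like the marker, leave any that is green; of the rest the smaller one is meant.

How it is judged:
At the end, for the whole second after the job is handed in: the marker stands at rest, upright within 0.12 rad, its cap end at least 62 mm down one well of the block and within 5 mm of that well's axis; spectacles, calliper and eraser are within 20 mm of where they started (((horizontal distance between marker_cap_end and block_hole0 below 0.005 m and z of marker_cap_end in the frame of block_hole0 below -0.062 m) or (horizontal distance between marker_cap_end and block_hole1 below 0.005 m and z of marker_cap_end in the frame of block_hole1 below -0.062 m) or (horizontal distance between marker_cap_end and block_hole2 below 0.005 m and z of marker_cap_end in the frame of block_hole2 below -0.062 m)) and angle between marker's own z axis and vertical below 0.12 rad and linear speed of marker below 0.02 m/s and distance of each of spectacles, calliper, eraser from where it was at the start of the episode below 0.02 m); the robot touches nothing.
It fails at once if a bystander (spectacles, calliper or eraser) is moved by more than 20 mm (distance of any of spectacles, calliper, eraser from where it was at the start of the episode above 0.02 m).
It also fails if it takes over 51 s, if anything falls off the work surface, if the arm or the gripper's body presses on something with over 40 N, if the wrist force passes 120 N, or if a joint passes its speed limit or range.

### The arm

A 7-joint arm with a two-finger parallel gripper is mounted at the origin on the work surface. World frame = base frame: x ahead of the robot, y to its left, z up, the work surface at z = 0. Lengths are in m, angles in rad, forces in N, time in s.
With the tool pointing down it reaches from about 0.425 to 0.95 m from the base axis. Payload 16.7 kg.
Tool frame: the origin (TCP) lies between the finger pads; the fingertips stand 19 mm ahead of it and the grasp point (between the pads) is the TCP; z points along the fingers, y is the direction in which the jaws open and shut (so a half turn about z gives the same grasp; the last joint's range is limited). The gripper opens to 94 mm and grips with 3 to 60 N. Pads are 16 mm wide; open, the fingers measure 119 mm over their backs; the gripper's body (75 mm by 177 mm) begins 78 mm behind the grasp point.
Start: joints at [-1.28, 0.426, 0.074, 1.606, -0.034, 1.111, -0.067], TCP at [0.288, 0.61, 0.224] pointing down, gripper open.
Joint ranges: [-2.85, 2.85], [-0.5, 2.14], [-1.23, 1.37], [0.21, 2.46], [-1.02, 4.16], [0.16, 2.05], [-2.73, 2.73]. Speed limits (rad/s): [1.89, 1.89, 2.39, 2.39, 3.01, 3.01, 3.01].

### API

Orientations are given as a rotation vector (axis times angle).
In Python, from workcell import read_state, imaging, job gives the robot as it stands.
- The arm moves only by the tool play_rows, never from a script. Its arguments are lists of equal length, an entry for each row: "claw": the opening, from 0 (shut) to 1 (fully open); "xyz": the shift along the tool's x, y, z in m, a list of three; "turn": the turn about the tool's z in rad. A call has 1 to 12 rows; each row is the pose to reach, as a shift and turn from the pose commanded when the call began, along the tool's axes at that moment; what a row does not reach only later rows make up. A row lasts 1/12 s, in which the tool goes at most 41.7 mm and 7.16 degrees, less where a joint would pass 70% of its speed; a pose out of reach is approached as far as the arm can. A call with a gripper value outside its range is refused whole. The fingers move at their own pace and stop on an object; "force" is the grip in N (left out, the last holds). Time passes only in rows, so rows that repeat a pose let the fingers close. It gives the time, the measured TCP pose, the force and the opening at its end, in the units of the state.
- read_state(): the state, without advancing time (a new reading comes with each control period).
- imaging.capture(name): name is "side" or "top" or "wrist"; returns (picture, depth): 420x560x3 uint8, red, green, blue; 420x560 float32, m along the optical axis (not along the pixel's ray), 0 where there is no reading.
- imaging.camera_info(name): a dict with "intrinsics" (3x3 intrinsics, pixels), "view" (4x4, takes a point from world to camera coordinates). Camera axes: x right, y up, looking along -z (the intrinsics and any distortion apply to the point x, -y, -z); pixel columns grow to the right and rows downward; lengths in m; the calibration is good to about 2 mm. A picture is of the moment at which its call begins: read the wrist's pose just before it. camera_info takes no time and is no camera call; for the wrist camera it gives the pose at the moment of the call.
- job.job_done(): hands the job in, once; it reports no verdict.
Trained networks look in the newest picture that a camera, given by its name, has taken for a name from the list of things; names that differ only in an ending like _2 or _b are one class to them, and where a whole thing is asked for, a point or a joint stands for the part that bears it (a point fixed in the world has none). Each returns a list of dicts, best first, with "conf" (0 to 1); they miss things now and then, are a little off and sometimes report something else, mostly with a low value. They report only what shows in the picture. A call takes as long as a camera call. They do not tell look-alikes from the thing itself.
- imaging.look_for(camera, name): "extent" ([left, top, right, bottom] in pixels, round what is visible of it).
- imaging.mark_of(camera, name): "pixel" ([column, row] in pixels: a listed point, or the origin of a listed thing).
The state is a dict: "time": time; "qpos": joint angles; "dq": joint speeds; "effort": joint torques, N m; "tool_pos": TCP position; "tcp_rot": TCP orientation; "force": force on the tool from outside, world axes, zero at the start; "moment": the same for the moment, N m; "gripper_width": opening from 0.0 (shut) to 1.0 (fully open).
Only numpy, scipy, OpenCV 4.12 (cv2) and the standard library are available. Lean on these libraries where they do the work, as an engineer would, in place of code of your own. Each camera call takes 0.05 s, during which the arm holds its last target. There are 200 camera calls.

## Working session

There is one attempt and no reset: what is moved stays moved. The work goes in short steps, Python scripts to look and compute and a tool call to move; the robot and the scene stay as the last step left them, time stands still between calls to the robot, and variables do not carry over. Pictures are saved under pics/ and viewed, about 8 in all and at most 12, crops included, and the job is handed in when it is done.

Besides the shell and the picture viewer there is one more tool, called after "Emit:" as name(argument=value, ...) on one line, values as JSON. play_rows: Moves the arm, as the interface text tells. Its arguments: {"type":"object","properties":{"claw":{"type":"array"},"xyz":{"type":"array"},"turn":{"type":"array"},"force":{"type":"number"}},"required":["claw","xyz","turn"]}

```bash
mkdir -p pics
cat > h.py <<'E'
import numpy as np, cv2
from workcell import read_state, imaging, job
from scipy.spatial.transform import Rotation as R
def w(name,px,d):
    i=imaging.camera_info(name);K=np.array(i["intrinsics"]);V=np.array(i["view"])
    x=(px[0]-K[0,2])/K[0,0]*d;y=(px[1]-K[1,2])/K[1,1]*d
    return (np.linalg.inv(V)@[x,-y,-d,1])[:3]
def ray(name,px):
    i=imaging.camera_info(name);c=np.linalg.inv(np.array(i["view"]))[:3,3]
    p=w(name,px,1.0);return c,(p-c)/np.linalg.norm(p-c)
def proj(name,P):
    i=imaging.camera_info(name);K=np.array(i["intrinsics"]);V=np.array(i["view"])
    c=V@np.r_[P,1];q=K@[c[0],-c[1],-c[2]];return q[:2]/q[2]
def cloud(name,depth):
    v,u=np.nonzero(depth>0);d=depth[v,u]
    i=imaging.camera_info(name);K=np.array(i["intrinsics"]);V=np.linalg.inv(np.array(i["view"]))
    P=np.c_[(u-K[0,2])/K[0,0]*d,-(v-K[1,2])/K[1,1]*d,-d,np.ones(len(d))]@V.T
    o=np.full(depth.shape+(3,),np.nan);o[v,u]=P[:,:3];return o
E
python3 - <<'E'
from h import *
np.set_printoptions(precision=4,suppress=True)
s=read_state();print(s["time"],s["tool_pos"],s["tcp_rot"],s["gripper_width"])
for c in ["top","side","wrist"]:
    p,d=imaging.capture(c);cv2.imwrite(f"pics/{c}0.png",p[:,:,::-1]);np.save(f"{c}0.npy",d)
    print(c,imaging.camera_info(c))
    for n in ["marker","rest","block"]:
        print(n,[(np.round(e["extent"]),round(e["conf"],2)) for e in imaging.look_for(c,n)[:4]])
    for n in ["marker_cap_end","block_hole0","block_hole1","block_hole2"]:
        for e in imaging.mark_of(c,n)[:3]:
            q=np.array(e["pixel"]);dd=d[min(419,max(0,int(q[1]))),min(559,max(0,int(q[0])))]
            print(n,q,round(e["conf"],2),dd,w(c,q,dd))
E
```

```text
0.0 [0.2878 0.6101 0.2238] [-0.6868 -3.0654  0.002 ] 1.0028754551278756
top {'intrinsics': array([[424.052 ,   0.    , 282.9359],
       [  0.    , 424.052 , 207.9183],
       [  0.    ,   0.    ,   1.    ]]), 'view': array([[-0.002 , -0.9999, -0.0166,  0.0027],
       [ 0.9928, -0.004 ,  0.1199, -0.5881],
       [-0.1199, -0.0163,  0.9926, -0.7679],
       [ 0.    ,  0.    ,  0.    ,  1.    ]])}
marker [(array([417., 142., 476., 202.]), 0.93), (array([360., 228., 428., 257.]), 0.9), (array([146., 321., 257., 339.]), 0.74)]
rest [(array([334., 209., 400., 264.]), 0.86)]
block [(array([337., 210., 400., 264.]), 0.69), (array([121., 174., 220., 247.]), 0.68)]
marker_cap_end [359.4 233.7] 0.97 0.7947469 [ 0.5389 -0.1423  0.0358]
marker_cap_end [256.2 330.7] 0.91 0.7922089 [0.3592 0.0516 0.0198]
marker_cap_end [417.2 145.3] 0.67 0.8483191 [ 0.7174 -0.2674  0.0013]
block_hole0 [138.1 194.8] 0.97 0.7788483 [0.6097 0.2664 0.067 ]
block_hole0 [193.5 219.6] 0.82 0.77565324 [0.564  0.1641 0.0631]
block_hole0 [166.5 208.1] 0.67 0.7876561 [0.5864 0.2169 0.0545]
block_hole1 [138.1 194.8] 0.97 0.7
[... 1264 characters left out ...]
732323 [0.5603 0.1663 0.0815]
block_hole1 [210.1 144.3] 0.83 0.0 [ 0.0086 -0.5278  0.7025]
block_hole1 [214.4 160.2] 0.73 1.1088047 [0.5803 0.2134 0.0831]
block_hole2 [221.5 172.5] 0.87 1.0732323 [0.5603 0.1663 0.0815]
block_hole2 [210.1 144.3] 0.83 0.0 [ 0.0086 -0.5278  0.7025]
block_hole2 [214.4 160.2] 0.73 1.1088047 [0.5803 0.2134 0.0831]
wrist {'intrinsics': array([[341.0196,   0.    , 276.9367],
       [  0.    , 341.0196, 203.9033],
       [  0.    ,   0.    ,   1.    ]]), 'view': array([[ 0.4271,  0.9042,  0.0011, -0.6749],
       [-0.8668,  0.4098, -0.2841,  0.0298],
       [-0.2574,  0.1204,  0.9588, -0.3922],
       [ 0.    ,  0.    ,  0.    ,  1.    ]])}
marker []
rest []
block []
```

View pics/top0.png

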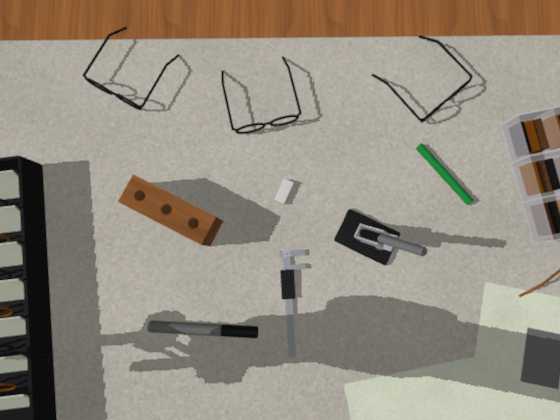

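View pics/side0.png

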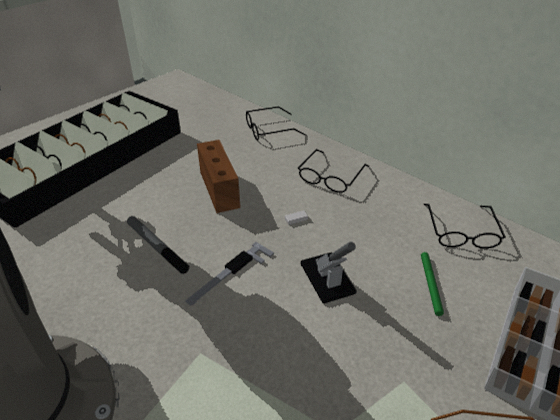

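Three marker-like things in the top view: a green pen (445,173), which the task excludes, a large black/grey pen lying flat (200,328, about 210 mm long), and the grey one in the rest (400,242). The one in the rest fits, being smaller, not green and in the rest. I'll confirm it with a crop and measure.

Run:
```python
from h import *
np.set_printoptions(precision=4,suppress=True)
t=cv2.imread("pics/top0.png");s=cv2.imread("pics/side0.png")
a=cv2.resize(t[200:275,325:435],(396*1,270));b=cv2.resize(s[230:310,295:365],(350,400))
o=np.zeros((400,760,3),np.uint8);o[:270,:396]=a;o[:,400:750]=b;cv2.imwrite("pics/crop.png",o)
ct=cloud("top",np.load("top0.npy"));cs=cloud("side",np.load("side0.npy"))
# pen upper points from both views
P=[]
for n,c,(x0,y0,x1,y1) in [("top",ct,(385,225,432,262)),("side",cs,(325,235,362,268))]:
    q=c[y0:y1,x0:x1].reshape(-1,3);q=q[np.isfinite(q[:,2])&(q[:,2]>0.085)]
    print(n,len(q),q.mean(0),q.min(0),q.max(0));P.append(q)
from scipy.optimize import least_squares
# axis: cap end c (z=.030), dir = tilt35 towards az ; surface distance .008
def f(p,q):
    d=np.array([np.sin(p[3])*np.cos(p[2]),np.sin(p[3])*np.sin(p[2]),np.cos(p[3])]);r=q-[p[0],p[1],.030]
    return np.linalg.norm(np.cross(r,d),axis=1)-.008
for q in P+[np.vstack(P)]:
    r=least_squares(f,[.535,-.15,-1.8,.61],args=(q,),loss="soft_l1",f_scale=.002)
    d=np.array([np.sin(r.x[3])*np.cos(r.x[2]),np.sin(r.x[3])*np.sin(r.x[2]),np.cos(r.x[3])])
    sx=(q-[r.x[0],r.x[1],.03])@d
    print(r.x,np.degrees(r.x[3]),"rms",np.sqrt(np.mean(r.fun**2)),"s",np.percentile(sx,[1,99]))
# block holes by two-ray intersection
T=[[138.1,194.8],[166.5,208.1],[193.5,219.6]];S=[[210.1,144.3],[214.4,160.2],[221.5,172.5]]
for u,v in zip(T,S):
    c1,d1=ray("top",u);c2,d2=ray("side",v)
    k=np.linalg.lstsq(np.c_[d1,-d2],c2-c1,rcond=None)[0];A=c1+k[0]*d1;B=c2+k[1]*d2
    print("hole",(A+B)/2,np.linalg.norm(A-B),"top@85",c1+d1*(.085-c1[2])/d1[2],"side@85",c2+d2*(.085-c2[2])/d2[2])
print(R.from_rotvec(read_state()["tcp_rot"]).as_matrix())
```

```text
top 423 [ 0.5144 -0.2014  0.1256] [ 0.4979 -0.229   0.085 ] [ 0.5335 -0.1768  0.1573]
side 280 [ 0.5086 -0.2062  0.1229] [ 0.4967 -0.2309  0.0851] [ 0.5331 -0.1754  0.159 ]
[ 0.5417 -0.1477 -2.0264  0.6066] 34.75596433271359 rms 0.0019731052023078534 s [0.0682 0.1503]
[ 0.5318 -0.1581 -2.0888  0.5591] 32.03561225800624 rms 0.004266497419258809 s [0.0624 0.1457]
[ 0.5406 -0.1493 -2.0196  0.5924] 33.94159087775478 rms 0.0023317266501327915 s [0.0673 0.1518]
hole [0.6051 0.2556 0.0968] 8.938342722240094e-05 top@85 [0.6069 0.2599 0.085 ] side@85 [0.6166 0.2709 0.085 ]
hole [0.5809 0.2099 0.0843] 0.005137969357524721 top@85 [0.5827 0.2079 0.085 ] side@85 [0.5786 0.2111 0.085 ]
hole [0.5599 0.1612 0.0841] 0.005684684419007113 top@85 [0.5619 0.1591 0.085 ] side@85 [0.5572 0.1624 0.085 ]
[[-0.9044  0.4267 -0.0001]
 [ 0.4267  0.9044 -0.    ]
 [ 0.0001 -0.     -1.    ]]
```

View pics/crop.png

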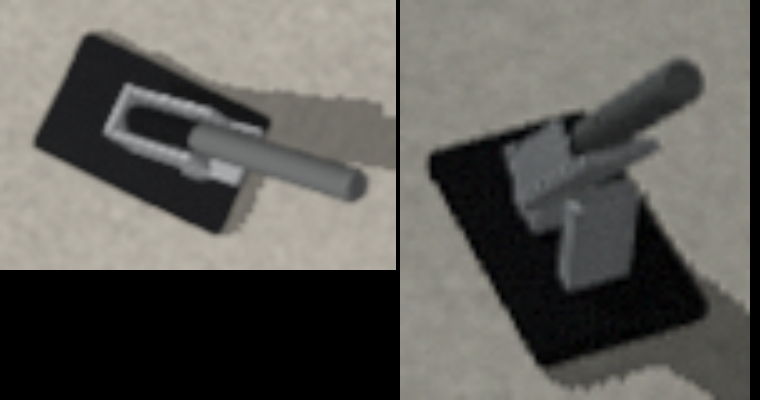

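The crop confirms it: the grey pen in the rest at (400,242) is the marker. It leans at azimuth −116° and its blunt end is near z 0.155. I'll turn the jaws across it and hover.

Emit:
play_rows(claw=[1, 1, 1, 1, 1, 1, 1, 1, 1, 1, 1, 1], xyz=[[-0.025, -0.03, -0.005], [-0.05, -0.058, -0.01], [-0.075, -0.087, -0.02], [-0.1, -0.116, -0.026], [-0.125, -0.145, -0.026], [-0.15, -0.175, -0.026], [-0.175, -0.204, -0.026], [-0.2, -0.233, -0.026], [-0.225, -0.262, -0.026], [-0.25, -0.291, -0.026], [-0.275, -0.32, -0.026], [-0.3, -0.35, -0.026]], turn=[0.1, 0.2, 0.3, 0.4, 0.5, 0.6, 0.7, 0.8, 0.9, 1.0, 1.1, 1.2])

```text
time: 2.2
tool_pos: [0.4101, 0.1642, 0.2507]
tcp_rot: [-2.303, -2.137, -0.001]
force: [1.5, -0.2, 0.1]
gripper_width: 1.001
```

Run:
```python
from h import *
np.set_printoptions(precision=4,suppress=True)
s=read_state();M=R.from_rotvec(s["tcp_rot"]).as_matrix();print(s["time"],s["tool_pos"],s["qpos"]);print(M)
print(M.T@(np.array([.5113,-.2098,.25])-s["tool_pos"]))
```

```text
2.2 [0.4101 0.1642 0.2507] [-0.9718 -0.0114  0.4482  2.0916  0.0051  1.0596 -0.6008]
[[ 0.0747  0.9972  0.0004]
 [ 0.9972 -0.0747  0.0008]
 [ 0.0008  0.0003 -1.    ]]
[-0.3654  0.1288  0.0005]
```

Emit:
play_rows(claw=[1, 1, 1, 1, 1, 1, 1, 1, 1, 1, 1, 1], xyz=[[-0.035, 0.012, 0], [-0.07, 0.025, 0], [-0.105, 0.037, 0], [-0.14, 0.049, 0], [-0.175, 0.062, 0], [-0.21, 0.074, 0], [-0.245, 0.086, 0], [-0.28, 0.099, 0], [-0.315, 0.111, 0], [-0.345, 0.122, 0], [-0.365, 0.129, 0], [-0.365, 0.129, 0]], turn=[0.05, 0.1, 0.15, 0.2, 0.25, 0.3, 0.35, 0.375, 0.375, 0.375, 0.375, 0.375])

```text
time: 3.2
tool_pos: [0.5132, -0.2117, 0.2506]
tcp_rot: [2.659, 1.669, -0.002]
force: [-1.4, -0.2, -0.4]
gripper_width: 1.0
```

Run:
```python
from h import *
np.set_printoptions(precision=4,suppress=True)
s=read_state();M=R.from_rotvec(s["tcp_rot"]).as_matrix();print(s["time"],s["tool_pos"],s["qpos"]);print(M)
p,d=imaging.capture("wrist");cv2.imwrite("pics/w1.png",p[:,:,::-1]);c=cloud("wrist",d);np.save("w1.npy",c)
print([(e["extent"],e["conf"]) for e in imaging.look_for("wrist","marker")])
for P in [[.5406,-.1493,.03],[.5113,-.2098,.127],[.503,-.226,.153]]: print(proj("wrist",P))
```

```text
3.2 [ 0.5132 -0.2117  0.2506] [-0.4111  0.2639  0.8278  1.8828 -0.2164  1.0867  0.0513]
[[ 0.4345  0.9007  0.0002]
 [ 0.9007 -0.4345 -0.0024]
 [-0.002   0.0012 -1.    ]]
[([261.0, 109.4, 280.8, 239.2], 0.83), ([10.8, 1.4, 39.9, 24.6], 0.77), ([387.7, 139.9, 457.2, 251.4], 0.69)]
[276.1978 120.2255]
[275.6756 205.1706]
[274.9836 235.8596]
```

View pics/w1.png

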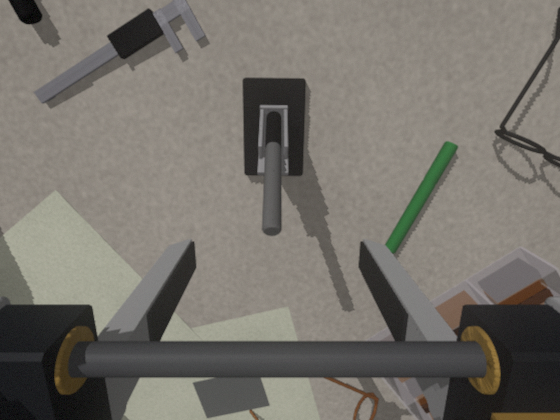

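The wrist picture shows the pen aligned with the tool's x axis, blunt end at (271,225), cap at (273,125). The fingers are on either side at columns 190 and 360. I'll refit the axis from this view.

Run:
```python
from h import *
from scipy.optimize import least_squares
np.set_printoptions(precision=4,suppress=True)
c=np.load("w1.npy");q=c[140:240,255:288].reshape(-1,3);q=q[np.isfinite(q[:,2])&(q[:,2]>.1)&(q[:,2]<.18)]
def dr(p): return np.array([np.sin(p[3])*np.cos(p[2]),np.sin(p[3])*np.sin(p[2]),np.cos(p[3])])
def f(p): return np.linalg.norm(np.cross(q-[p[0],p[1],.03],dr(p)),axis=1)-.008
r=least_squares(f,[.54,-.149,-2.02,.6],loss="soft_l1",f_scale=.002)
d=dr(r.x);c0=np.r_[r.x[:2],.03];sx=(q-c0)@d
print(len(q),r.x,np.degrees(r.x[2:]),np.std(r.fun),np.percentile(sx,[1,99]))
s=read_state();M=R.from_rotvec(s["tcp_rot"]).as_matrix()
for k in (.11,.115,.12): print(k,c0+k*d,M.T@(c0+k*d-s["tool_pos"]))
print("dir tool",M.T@d)
```

```text
1238 [ 0.5403 -0.1447 -2.0267  0.6183] [-116.1219   35.4243] 0.0012373417609158745 [0.0826 0.151 ]
0.11 [ 0.5122 -0.2019  0.1196] [ 0.0052 -0.0031  0.1306]
0.115 [ 0.5109 -0.2045  0.1237] [ 0.0023 -0.0032  0.1266]
0.12 [ 0.5097 -0.2071  0.1278] [-0.0006 -0.0032  0.1225]
dir tool [-0.5802 -0.0055 -0.8145]
```

Emit:
play_rows(claw=[1, 1, 1, 0.6, 0.45, 0, 0, 0, 0, 0, 0, 0], xyz=[[0, -0.003, 0.03], [0.001, -0.003, 0.06], [0.001, -0.003, 0.09], [0.001, -0.003, 0.115], [0.001, -0.003, 0.124], [0.001, -0.003, 0.124], [0.001, -0.003, 0.124], [0.001, -0.003, 0.124], [0.001, -0.003, 0.124], [0.001, -0.003, 0.124], [0.001, -0.003, 0.124], [0.001, -0.003, 0.124]], turn=[0, 0, 0, 0, 0, 0, 0, 0, 0, 0, 0, 0], force=20)

```text
time: 4.3
tool_pos: [0.511, -0.205, 0.1269]
tcp_rot: [2.657, 1.676, 0.001]
force: [1.1, -0.0, -0.7]
gripper_width: 0.399
```

Emit:
play_rows(claw=[0, 0, 0, 0, 0, 0], xyz=[[0, 0, 0], [0, 0, 0], [0, 0, 0], [0, 0, 0], [0, 0, 0], [0, 0, 0]], turn=[0, 0, 0, 0, 0, 0])

```text
time: 4.8
tool_pos: [0.5108, -0.2051, 0.1265]
tcp_rot: [-2.657, -1.676, 0.0]
force: [0.5, -0.3, 0.4]
gripper_width: 0.166
```

Emit:
play_rows(claw=[0, 0, 0, 0, 0, 0, 0, 0, 0, 0, 0, 0], xyz=[[-0.003, 0, -0.004], [-0.006, 0, -0.008], [-0.012, 0, -0.016], [-0.018, 0, -0.025], [-0.023, 0, -0.033], [-0.029, 0, -0.041], [-0.035, 0, -0.049], [-0.041, 0, -0.057], [-0.047, 0, -0.065], [-0.053, 0, -0.074], [-0.058, 0, -0.082], [-0.058, 0, -0.1]], turn=[0, 0, 0, 0, 0, 0, 0, 0, 0, 0, 0, 0])

```text
time: 5.8
tool_pos: [0.4845, -0.2582, 0.2263]
tcp_rot: [-2.657, -1.674, 0.003]
force: [-0.6, -0.2, -1.0]
gripper_width: 0.162
```

Run:
```python
from h import *
np.set_printoptions(precision=4,suppress=True)
s=read_state();M=R.from_rotvec(s["tcp_rot"]).as_matrix();print(s["time"],s["tool_pos"],s["force"],s["gripper_width"]);print(M)
p,d=imaging.capture("side");cv2.imwrite("pics/s2.png",cv2.resize(p[100:300,230:510],(700,500))[:,:,::-1])
for P in [[.5634,.1591,.085],[.5851,.209,.085],[.607,.2585,.085]]: print(M.T@(np.array(P)-s["tool_pos"]))
print([(e["extent"],e["conf"]) for e in imaging.look_for("side","marker")],[(e["pixel"],e["conf"]) for e in imaging.mark_of("side","marker_cap_end")])
```

```text
5.8 [ 0.4845 -0.2582  0.2263] [-0.581  -0.1798 -1.049 ] 0.16185984602940415
[[ 0.4316  0.9021 -0.0021]
 [ 0.9021 -0.4316  0.0001]
 [-0.0008 -0.0019 -1.    ]]
[ 0.4106 -0.1087  0.1411]
[ 0.465  -0.1106  0.1411]
[ 0.5191 -0.1122  0.1411]
[([337.0, 218.1, 384.9, 250.4], 0.8), ([126.9, 217.6, 189.6, 273.6], 0.75), ([421.2, 252.2, 445.4, 318.0], 0.65)] [([190.1, 270.6], 0.97), ([342.8, 242.6], 0.7)]
```

View pics/s2.png

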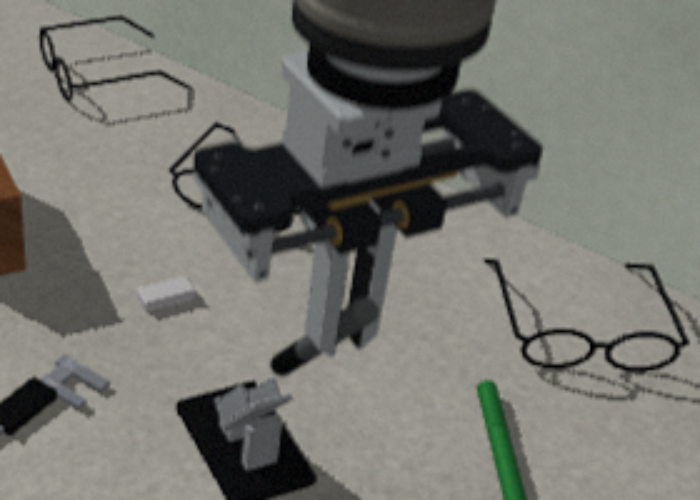

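The marker is held at about 35°, cap at (290,358) in the crop, clear of the rest. I can't tilt the tool, so I'll right the pen by pushing its cap against the block's near end face.

Emit:
play_rows(claw=[0, 0, 0, 0, 0, 0, 0, 0, 0, 0, 0, 0], xyz=[[0.03, -0.01, -0.01], [0.06, -0.022, -0.01], [0.09, -0.035, -0.01], [0.12, -0.048, -0.01], [0.15, -0.06, -0.01], [0.18, -0.072, -0.01], [0.21, -0.085, 0], [0.24, -0.098, 0.015], [0.265, -0.109, 0.03], [0.285, -0.109, 0.045], [0.285, -0.109, 0.066], [0.285, -0.109, 0.066]], turn=[0, 0, 0, 0, 0, 0, 0, 0, 0, 0, 0, 0], force=12)

```text
time: 6.95
tool_pos: [0.5083, 0.0477, 0.1571]
tcp_rot: [-2.654, -1.68, 0.008]
force: [-1.7, -0.7, -0.9]
gripper_width: 0.163
```

Run:
```python
from h import *
np.set_printoptions(precision=4,suppress=True)
s=read_state();M=R.from_rotvec(s["tcp_rot"]).as_matrix();print(s["time"],s["tool_pos"],s["force"],s["gripper_width"],s["qpos"]);print(M)
p,d=imaging.capture("wrist");cv2.imwrite("pics/w3.png",p[:,:,::-1]);c=cloud("wrist",d);np.save("w3.npy",c)
print([(np.round(e["extent"]),e["conf"]) for e in imaging.look_for("wrist","block")])
for e in imaging.mark_of("wrist","block_hole0"):
    c1,d1=ray("wrist",e["pixel"]);P=c1+d1*(.085-c1[2])/d1[2];print(e["pixel"],e["conf"],P,M.T@(P-s["tool_pos"]))
```

```text
6.95 [0.5083 0.0477 0.1571] [-1.7015 -0.7179 -0.9329] 0.16328831286180864 [-0.7833  0.2814  0.6674  2.0641 -0.2244  0.8718 -0.4309]
[[ 0.428   0.9038 -0.0048]
 [ 0.9038 -0.428  -0.0022]
 [-0.0041 -0.0034 -1.    ]]
[(array([224.,   0., 318.,  95.]), 0.72)]
```

View pics/w3.png

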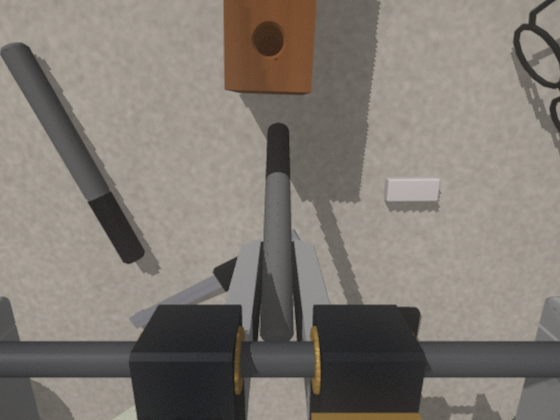

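The pen (cap tip at (278,127)) points straight at the block's near end face (edge at row ~90), and the nearest well shows at (268,39). Locating that well and the face from here.

Run:
```python
from h import *
np.set_printoptions(precision=4,suppress=True)
s=read_state();M=R.from_rotvec(s["tcp_rot"]).as_matrix()
for px,z in [((268,39),.085),((225,85),.085),((312,88),.085)]:
    c1,d1=ray("wrist",px);P=c1+d1*(z-c1[2])/d1[2];print(px,P,M.T@(P-s["tool_pos"]))
c=np.load("w3.npy");print("top z",np.nanmedian(c[60:80,240:300,2]), "depths down col 268:",c[78:100:2,290])
q=c[105:225,262:295].reshape(-1,3);q=q[np.isfinite(q[:,2])&(q[:,2]>.05)&(q[:,2]<.18)]
t=(q-s["tool_pos"])@M
for a in np.arange(0,.09,.01):
    m=(t[:,0]>a)&(t[:,0]<a+.01)
    if m.sum()>5: print(a,m.sum(),np.median(t[m],0))
```

```text
(268, 39) [0.558  0.1578 0.085 ] [ 0.1217 -0.005   0.0758]
(225, 85) [0.5205 0.1452 0.085 ] [ 0.0942 -0.0334  0.0759]
(312, 88) [0.5712 0.1189 0.085 ] [0.0923 0.0237 0.0759]
top z 0.08728625307638 depths down col 268: [[0.5589 0.1312 0.0863]
 [0.5583 0.1301 0.0871]
 [0.5578 0.129  0.0871]
 [0.5573 0.1278 0.088 ]
 [0.5568 0.1268 0.0867]
 [0.5563 0.1257 0.0869]
 [0.5558 0.1246 0.0863]
 [0.5566 0.1237 0.0543]
 [0.5581 0.1227 0.0023]
 [0.5574 0.1212 0.0025]
 [0.5567 0.1196 0.0026]]
0.01 168 [ 0.0188 -0.0009  0.0229]
0.02 612 [ 0.0247 -0.0009  0.0313]
0.03 530 [ 0.0349 -0.001   0.0455]
0.04 456 [ 0.0447 -0.001   0.0597]
0.05 386 [ 0.0548 -0.0011  0.0739]
0.06 292 [ 0.0639 -0.0011  0.0869]
```

Emit:
play_rows(claw=[0, 0, 0, 0, 0, 0, 0, 0, 0, 0, 0, 0], xyz=[[0.01, 0, 0], [0.017, 0, 0], [0.024, 0, 0], [0.031, 0, 0], [0.038, 0, 0], [0.045, 0, 0], [0.052, 0, 0], [0.059, 0, 0], [0.065, 0, 0], [0.071, 0, 0], [0.077, 0, 0], [0.082, 0, 0]], turn=[0, 0, 0, 0, 0, 0, 0, 0, 0, 0, 0, 0])

```text
time: 8.1
tool_pos: [0.5457, 0.1214, 0.1604]
tcp_rot: [-2.657, -1.677, 0.0]
force: [-1.4, -0.9, 0.8]
gripper_width: 0.165
```

```bash
cat > look.py <<'E'
from h import *
import sys
np.set_printoptions(precision=4,suppress=True)
s=read_state();M=R.from_rotvec(s["tcp_rot"]).as_matrix();print(s["time"],s["tool_pos"],s["force"],s["gripper_width"])
n=sys.argv[1]
p,d=imaging.capture("wrist");cv2.imwrite(f"pics/{n}w.png",p[:,:,::-1]);c=cloud("wrist",d)
t=(c.reshape(-1,3)-s["tool_pos"])@M
m=(abs(t[:,1])<.011)&(abs(t[:,0])<.09)&(t[:,2]>-.06)&(t[:,2]<.13)
t=t[m]
for a in np.arange(-.05,.13,.01):
    k=(t[:,2]>a)&(t[:,2]<a+.01)
    if k.sum()>8: print("z %.2f n %d"%(a,k.sum()),np.median(t[k],0),"xmax",t[k,0].max())
p,d=imaging.capture("side");cv2.imwrite(f"pics/{n}s.png",p[:,:,::-1])
E
python3 look.py a
python3 - <<'E'
import cv2,numpy as np
a=cv2.imread("pics/aw.png");b=cv2.imread("pics/as.png")
o=np.hstack([cv2.resize(a,(480,360)),cv2.resize(b[60:240,140:300],(320,360))]);cv2.imwrite("pics/a.png",o)
E
```

```text
8.1 [0.5457 0.1214 0.1604] [-1.4051 -0.9099  0.7619] 0.16470604063439223
z -0.05 n 382 [ 0.0088 -0.0074 -0.0451] xmax 0.011024018093412455
z -0.04 n 1241 [-0.0054  0.0001 -0.0342] xmax 0.01137217604142649
z -0.03 n 719 [-0.0016  0.0001 -0.0256] xmax 0.011011229928742523
z -0.02 n 574 [-0.0008  0.     -0.0156] xmax 0.011120062603681521
z -0.01 n 496 [-0.0001  0.     -0.0056] xmax 0.011328428203539175
z 0.00 n 426 [ 0.0006 -0.      0.005 ] xmax 0.01105967534659014
z 0.01 n 317 [ 0.0011 -0.      0.0148] xmax 0.01106727146569359
z 0.02 n 201 [ 0.0014 -0.0001  0.0249] xmax 0.0030265073717379892
z 0.03 n 178 [0.0022 0.0005 0.0348] xmax 0.003743296136384249
z 0.04 n 158 [0.003  0.0005 0.0447] xmax 0.0047238570012828225
z 0.05 n 144 [0.0037 0.0002 0.0549] xmax 0.00532746630047837
z 0.06 n 116 [ 0.0043 -0.0002  0.0655] xmax 0.006451557813417282
z 0.07 n 3349 [0.0535 0.0012 0.0751] xmax 0.08952163658162908
z 0.08 n 102 [ 0.0065 -0.0039  0.0834] xmax 0.03813040793085646
z 0.09 n 49 [ 0.0302 -0.0055  0.0951] xmax 0.08520572707382178
z 0.10 n 38 [ 0.0305 -0.0058  0.1047] xmax 0.08593902567384162
z 0.11 n 191 [ 0.0354 -0.0068  0.115 ] xmax 0.04203811079159614
```

View pics/a.png

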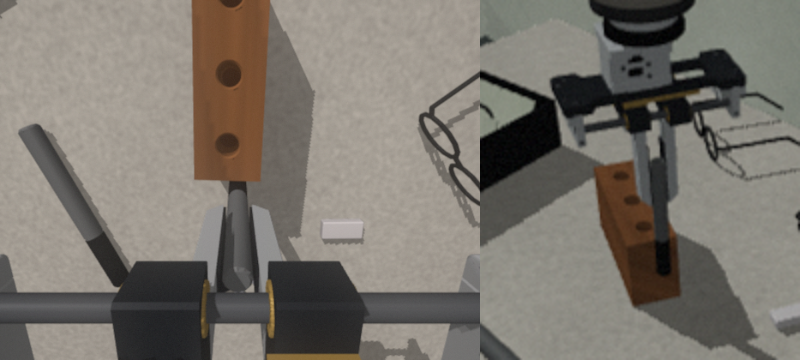

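The pen is now within about 3.5° of vertical, cap against the end face (side panel (660,270)). The wells show at (228,143) and (228,73) in the left panel. I'll push a bit more, lift, and relocate the wells.

Emit:
play_rows(claw=[0, 0, 0, 0, 0, 0, 0, 0, 0], xyz=[[0.003, 0, 0], [0.006, 0, 0], [0.006, 0, 0], [-0.002, 0, 0], [-0.01, 0, -0.02], [-0.01, 0, -0.05], [-0.01, 0, -0.07], [-0.01, 0, -0.07], [-0.01, 0, -0.07]], turn=[0, 0, 0, 0, 0, 0, 0, 0, 0])

```text
time: 8.95
tool_pos: [0.5415, 0.1116, 0.2313]
tcp_rot: [-2.657, -1.676, -0.004]
force: [0.1, 0.3, -0.7]
gripper_width: 0.166
```

```bash
python3 look.py b
cat > holes.py <<'E'
from h import *
import sys
np.set_printoptions(precision=4,suppress=True)
p=cv2.imread(f"pics/{sys.argv[1]}w.png");s=read_state();M=R.from_rotvec(s["tcp_rot"]).as_matrix()
h=cv2.cvtColor(p,cv2.COLOR_BGR2HSV)
wood=((h[...,0]<15)&(h[...,1]>120)).astype(np.uint8)
n,l,st,_=cv2.connectedComponentsWithStats(wood);k=1+np.argmax(st[1:,4]);B=(l==k).astype(np.uint8)
cs,hi=cv2.findContours(B,cv2.RETR_CCOMP,cv2.CHAIN_APPROX_NONE)
val=np.median(h[...,2][B>0])
dark=((h[...,2]<.72*val)&(cv2.morphologyEx(B,cv2.MORPH_CLOSE,np.ones((41,41)))>0)).astype(np.uint8)
n,l,st,ce=cv2.connectedComponentsWithStats(dark)
for i in range(1,n):
    if st[i,4]>150 and st[i,3]<50:
        px=st[i,0]+st[i,2]/2-.5,st[i,1]+st[i,3]/2-.5
        c,d=ray("wrist",px);P=c+d*(.085-c[2])/d[2];print(st[i],P,M.T@(P-s["tool_pos"]))
E
python3 holes.py b
```

```text
8.95 [0.5415 0.1116 0.2313] [ 0.0698  0.2764 -0.6623] 0.16607562780587584
z -0.05 n 459 [ 0.0076  0.0074 -0.0462] xmax 0.010235292879694272
z -0.04 n 1247 [-0.0071 -0.0003 -0.0335] xmax 0.01023637871371482
z -0.03 n 701 [-0.0037  0.0001 -0.0249] xmax 0.010250178046352311
z -0.02 n 575 [-0.0032 -0.0003 -0.0148] xmax 0.009829199144419515
z -0.01 n 479 [-0.0028  0.0001 -0.0049] xmax 0.009720470734869743
z 0.00 n 396 [-0.0022  0.0001  0.0044] xmax 0.009881570548196631
z 0.01 n 371 [-0.0018  0.0001  0.0143] xmax 0.009967215761928102
z 0.02 n 190 [-0.0021  0.0001  0.0248] xmax 0.007337447881611397
z 0.03 n 174 [-0.0017 -0.0005  0.0347] xmax -6.420747141345963e-07
z 0.04 n 154 [-0.001  -0.0005  0.0449] xmax 0.0007139277038040074
z 0.05 n 135 [-0.0009  0.0001  0.0547] xmax 0.0007128694068254906
z 0.06 n 119 [-0.0002 -0.0006  0.0657] xmax 0.0014584567590939113
z 0.07 n 101 [0.0001 0.0001 0.0748] xmax 0.0019146808755496287
z 0.08 n 100 [ 0.0007 -0.0003  0.0844] xmax 0.002141019254401283
z 0.09 n 85 [ 0.0014 -0.0007  0.0949] xmax 0.0026343775577152
z 0.10 n 80 [0.0017 0.     0.1049] xmax 0.003042254693630729
z 0.11 n 26 [ 0.0019 -0.0021  0.1122] xmax 0.0030651636207375123
[258   0  23  18 351] [0.6023 0.2542 0.085 ] [ 0.1553 -0.0057  0.1448]
[257  66  22  24 405] [0.5785 0.2081 0.085 ] [ 0.1035 -0.0073  0.1448]
[256 132  22  20 329] [0.5543 0.1606 0.085 ] [ 0.0502 -0.0087  0.1448]
```

```bash
cat > pen.py <<'E'
from h import *
from scipy.optimize import least_squares
np.set_printoptions(precision=4,suppress=True)
s=read_state();M=R.from_rotvec(s["tcp_rot"]).as_matrix();print(s["time"],s["tool_pos"],s["force"],s["gripper_width"])
p,d=imaging.capture("wrist");cv2.imwrite("pics/penw.png",p[:,:,::-1]);c=cloud("wrist",d)
V=np.array(imaging.camera_info("wrist")["view"]);print("cam in tool",M.T@(np.linalg.inv(V)[:3,3]-s["tool_pos"]))
t=((c.reshape(-1,3)-s["tool_pos"])@M);t=t[np.isfinite(t[:,0])]
t=t[(abs(t[:,1])<.0085)&(abs(t[:,0])<.03)&(t[:,2]>.022)&(t[:,2]<.112)]
def f(q):
    e=np.array([q[2],q[3],1]);e/=np.linalg.norm(e);return np.linalg.norm(np.cross(t-[q[0],q[1],0],e),axis=1)-.008
r=least_squares(f,[-.005,0,0,0],loss="soft_l1",f_scale=.001);q=r.x
print(len(t),"axis at z0",q[:2],"slope deg",np.degrees(q[2:]),"rms",np.std(r.fun),"cap xy@.115",q[:2]+.115*q[2:])
E
python3 pen.py; python3 holes.py pen
```

```text
9.05 [0.5406 0.1115 0.2298] [-0.5207 -0.3722 -0.4065] 0.1614669814583933
cam in tool [ 0.0828  0.0006 -0.1605]
1093 axis at z0 [-0.01    0.0002] slope deg [ 2.6635 -0.0966] rms 0.00022889654697264065 cap xy@.115 [-0.0046  0.    ]
[259   0  24  17 318] [0.6033 0.2538 0.085 ] [ 0.1556 -0.0045  0.1445]
[259  64  22  25 418] [0.5804 0.2084 0.085 ] [ 0.1047 -0.0056  0.1445]
[257 132  22  19 329] [0.5552 0.1605 0.085 ] [ 0.0507 -0.0078  0.1446]
```

Emit:
play_rows(claw=[0, 0, 0, 0, 0, 0], xyz=[[0.015, -0.002, 0], [0.03, -0.004, 0], [0.045, -0.006, 0.005], [0.05, -0.006, 0.012], [0.05, -0.006, 0.017], [0.05, -0.006, 0.017]], turn=[0, 0, 0, 0, 0, 0])

```text
time: 9.6
tool_pos: [0.5566, 0.1594, 0.2116]
tcp_rot: [2.656, 1.677, -0.005]
force: [-0.2, -1.0, -0.5]
gripper_width: 0.161
```

```bash
python3 pen.py; python3 holes.py pen
python3 - <<'E'
import cv2
a=cv2.imread("pics/penw.png");cv2.imwrite("pics/penc.png",cv2.resize(a[60:300,180:360],(540,720))[:600])
E
```

```text
9.6 [0.5566 0.1594 0.2116] [-0.2464 -0.9847 -0.4911] 0.16082908625661502
cam in tool [ 0.0822  0.0011 -0.1616]
1084 axis at z0 [-0.0103  0.0007] slope deg [ 2.7491 -0.0705] rms 0.0002384440922054022 cap xy@.115 [-0.0048  0.0005]
[268  54  23  27 480] [0.606 0.257 0.085] [0.1101 0.0023 0.1271]
[266 127  22  22 371] [0.5806 0.2085 0.085 ] [0.0553 0.0002 0.1272]
[264 192  31  42 801] [0.5543 0.1483 0.085 ] [-0.0103  0.0024  0.1274]
```

View pics/penc.png

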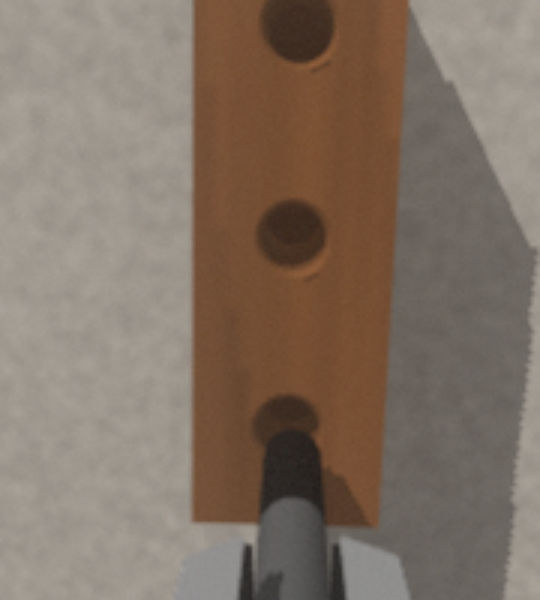

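The crop shows the cap just short of the near well (280,420), with the other two wells at (292,233) and (297,28). From here the camera looks almost straight into those two, so I'll check the depth inside them.

Run:
```python
from h import *
np.set_printoptions(precision=4,suppress=True,linewidth=150)
Z=[]
for i in range(2):
    p,d=imaging.capture("wrist");Z.append(cloud("wrist",d)[...,2])
Z=np.nanmean(Z,0)
print("far");print((Z[54:84:3,266:294:3]*1000).round());print("mid");print((Z[124:154:3,264:292:3]*1000).round())
```

```text
far
[[85. 86. 86. 85. 85. 85. 86. 87. 86. 86.]
 [86. 86. 83. 75. 73. 74. 82. 86. 86. 86.]
 [86. 83. 64. 54. 50. 54. 64. 82. 86. 86.]
 [86. 65. 46. 46. 46. 47. 46. 67. 85. 85.]
 [86. 47. 46. 46. 46. 46. 46. 49. 85. 86.]
 [85. 47. 45. 46. 46. 46. 46. 46. 85. 86.]
 [86. 47. 47. 46. 46. 46. 46. 45. 85. 86.]
 [86. 66. 46. 46. 46. 46. 46. 66. 87. 87.]
 [86. 86. 66. 46. 46. 46. 66. 86. 85. 86.]
 [86. 86. 86. 86. 86. 86. 86. 86. 86. 86.]]
mid
[[87. 85. 85. 86. 86. 87. 87. 86. 86. 87.]
 [86. 86. 85. 84. 16. 84. 85. 85. 86. 85.]
 [86. 85. 16. 16. 15. 16. 16. 84. 87. 87.]
 [85. 29. 16. 16. 16. 15. 15. 20. 87. 84.]
 [86. 41. 16. 15. 15. 16. 16. 35. 85. 86.]
 [86. 57. 28. 15. 16. 16. 25. 54. 85. 84.]
 [86. 74. 51. 37. 33. 37. 50. 72. 86. 86.]
 [86. 85. 71. 61. 57. 61. 70. 85. 85. 85.]
 [87. 85. 85. 81. 78. 82. 85. 85. 86. 86.]
 [86. 86. 86. 86. 87. 87. 86. 86. 87. 86.]]<stdin>:6: RuntimeWarning: Mean of empty slice
```

The depth shows the middle well floor at z 15 mm (clear) and the far one at 46 mm (stub). The middle well it is, confirmed by feel on insertion. I'll get its centre from the depth mask, relative to the cap seen in the same view.

```bash
cat > hd.py <<'E'
from h import *
np.set_printoptions(precision=4,suppress=True)
s=read_state();M=R.from_rotvec(s["tcp_rot"]).as_matrix()
p,d=imaging.capture("wrist");c=cloud("wrist",d);Z=c[...,2]
m=((Z<.081)&(Z>.008)).astype(np.uint8)
n,l,st,ce=cv2.connectedComponentsWithStats(m)
for i in range(1,n):
    if 200<st[i,4]<900 and st[i,2]<40 and 240<ce[i][0]<320 and st[i,1]<200:
        cam,dd=ray("wrist",ce[i]);P=cam+dd*(.086-cam[2])/dd[2];print(st[i],ce[i],P,M.T@(P-s["tool_pos"]))
E
python3 hd.py
```

```text
[267  56  22  25 430] [277.5256  68.0628] [0.6055 0.2569 0.086 ] [0.1095 0.0012 0.1273]
[265 127  22  22 368] [275.6793 137.788 ] [0.5807 0.2086 0.086 ] [ 0.0553 -0.0004  0.1273]
[264 191  21  16 221] [273.4887 198.3122] [0.5563 0.1622 0.086 ] [ 0.0029 -0.0024  0.1274]
```

Emit:
play_rows(claw=[0, 0, 0, 0, 0, 0, 0, 0, 0], xyz=[[0.02, 0, -0.005], [0.04, -0.001, -0.005], [0.055, -0.001, 0], [0.06, -0.001, 0], [0.06, -0.001, 0], [0.06, -0.001, 0.005], [0.06, -0.001, 0.01], [0.06, -0.001, 0.015], [0.06, -0.001, 0.02]], turn=[0, 0, 0, 0, 0, 0, 0, 0, 0])

```text
time: 10.55
tool_pos: [0.582, 0.2133, 0.1929]
tcp_rot: [-2.658, -1.675, 0.001]
force: [0.3, 0.2, -0.6]
gripper_width: 0.155
```

```bash
python3 pen.py; python3 hd.py
```

```text
10.55 [0.582  0.2133 0.1929] [ 0.2887  0.1505 -0.5825] 0.1552127753013639
cam in tool [ 0.0828  0.0003 -0.1598]
1800 axis at z0 [-0.0194 -0.0003] slope deg [17.7321  0.2559] rms 0.0034690189308454306 cap xy@.115 [0.0162 0.0002]
[269 136  23  23 411] [279.7932 146.7032] [0.6057 0.2576 0.086 ] [0.0504 0.0029 0.1059]
```

Emit:
play_rows(claw=[0, 0, 0, 0, 0, 0], xyz=[[0, 0, 0.004], [0, 0, 0.008], [0, 0, 0.012], [0, 0, 0.016], [0, 0, 0.02], [0, 0, 0.02]], turn=[0, 0, 0, 0, 0, 0])

```text
time: 11.15
tool_pos: [0.5818, 0.2139, 0.1725]
tcp_rot: [2.657, 1.676, -0.002]
force: [-0.2, -0.2, -0.8]
gripper_width: 0.158
```

```bash
sed -i 's/<.112)/<.077)/' pen.py; python3 pen.py
python3 - <<'E'
import cv2
a=cv2.imread("pics/penw.png");cv2.imwrite("pics/pend.png",cv2.resize(a[60:360,180:360],(360,600)))
E
```

```text
11.15 [0.5818 0.2139 0.1725] [-0.1927 -0.2471 -0.7663] 0.1576646299506895
cam in tool [ 0.0828  0.0007 -0.1612]
790 axis at z0 [-0.0098  0.0004] slope deg [2.5079 0.038 ] rms 0.00024151321018871073 cap xy@.115 [-0.0048  0.0005]
```

View pics/pend.png

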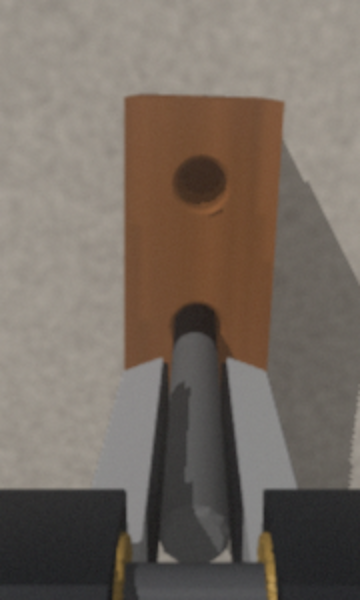

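The cap is inside the middle well (195,320) and no force has built up, so I'll continue past the 40 mm stub level.

Emit:
play_rows(claw=[0, 0, 0, 0, 0, 0, 0, 0, 0], xyz=[[0, 0, 0.005], [0, 0, 0.01], [0, 0, 0.015], [0, 0, 0.02], [0, 0, 0.025], [0, 0, 0.03], [0, 0, 0.034], [0, 0, 0.037], [0, 0, 0.037]], turn=[0, 0, 0, 0, 0, 0, 0, 0, 0])

```text
time: 11.95
tool_pos: [0.5821, 0.214, 0.1358]
tcp_rot: [2.657, 1.676, -0.001]
force: [0.8, -0.0, -1.7]
gripper_width: 0.164
```

Emit:
play_rows(claw=[0, 0, 0, 0, 0], xyz=[[0, 0, 0.002], [0, 0, 0.004], [0, 0, 0.006], [0, 0, 0.008], [0, 0, 0.008]], turn=[0, 0, 0, 0, 0], force=8)

```text
time: 12.37
tool_pos: [0.5829, 0.2148, 0.129]
tcp_rot: [-2.656, -1.677, -0.003]
force: [1.9, 1.9, 4.4]
gripper_width: 0.154
```

Upward force of about 4 N with the cap near z 0.014, so it's on the bottom. Release and retreat.

Emit:
play_rows(claw=[0.25, 0.4, 0.5, 0.6, 0.6, 0.6, 0.6, 0.6, 0.6, 0.6, 0.6, 0.6], xyz=[[0, 0, 0], [0, 0, 0], [0, 0, 0], [0, 0, 0], [0, 0, 0], [0, 0, 0], [0, 0, -0.01], [0, 0, -0.03], [0, 0, -0.06], [0, 0, -0.09], [0, 0, -0.12], [0, 0, -0.12]], turn=[0, 0, 0, 0, 0, 0, 0, 0, 0, 0, 0, 0])

```text
time: 13.37
tool_pos: [0.5845, 0.2142, 0.2548]
tcp_rot: [2.657, 1.675, 0.012]
force: [0.0, 0.1, 0.5]
gripper_width: 0.602
```

Run:
```python
from h import *
from scipy.optimize import least_squares
np.set_printoptions(precision=4,suppress=True)
s=read_state();print(s["time"],s["tool_pos"],s["force"],s["gripper_width"])
P=[]
for n in ("wrist","side"):
    p,d=imaging.capture(n);cv2.imwrite(f"pics/f{n}.png",p[:,:,::-1]);c=cloud(n,d).reshape(-1,3)
    c=c[np.isfinite(c[:,0])&(np.hypot(c[:,0]-.5805,c[:,1]-.2085)<.02)&(c[:,2]>.092)&(c[:,2]<.185)]
    print(n,len(c),"ztop",np.percentile(c[:,2],[50,95,99]) if len(c) else None)
    if len(c)<50: continue
    k=c[c[:,2]<.158]
    f=lambda q:np.linalg.norm(np.cross(k-[q[0],q[1],.085],np.array([q[2],q[3],1])/np.sqrt(1+q[2]**2+q[3]**2)),axis=1)-.008
    r=least_squares(f,[.5805,.2085,0,0],loss="soft_l1",f_scale=.001);print("axis at z.085",r.x[:2],"tilt",np.hypot(*r.x[2:]),"rms",np.std(r.fun))
a=cv2.imread("pics/fwrist.png");b=cv2.imread("pics/fside.png")
cv2.imwrite("pics/f.png",np.hstack([cv2.resize(a,(440,330)),cv2.resize(b[80:245,130:310],(360,330))]))
for n in ["spectacles","calliper","eraser"]: print(n,[(np.round(e["pixel"]),round(e["conf"],2)) for e in imaging.mark_of("side",n)[:3]])
```

```text
13.3667 [0.5845 0.2142 0.2548] [0.0478 0.1192 0.4573] 0.6017786408079275
wrist 714 ztop [0.152  0.1634 0.164 ]
axis at z.085 [0.5787 0.2076] tilt 0.02706579786778137 rms 0.00019675304221714702
side 218 ztop [0.1338 0.1675 0.1685]
axis at z.085 [0.5816 0.2079] tilt 0.025843870903223654 rms 0.0014066601520526724
spectacles [(array([324., 186.]), 0.87)]
calliper [(array([224., 276.]), 0.96)]
eraser [(array([295., 221.]), 0.66)]
```

View pics/f.png

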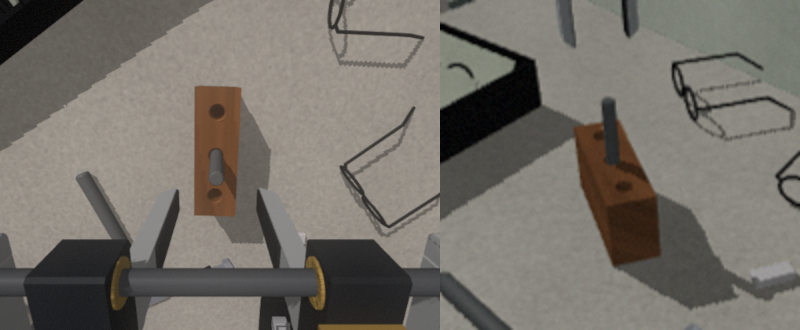

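The marker stands in the middle well (610,130 on the right). Its top is at z ≈ 0.165, so the cap is about 70 mm down, with a tilt of 0.03 rad. The gripper is clear and the bystanders look unmoved, so I'm handing in.

```bash
python3 -c "
from workcell import job;print(job.job_done())"
```

```text
the job is handed in; nothing more can be done
None
```

The marker is standing cap end down in the middle well (block_hole1), let go of and with the gripper clear. The job was handed in at about 13.4 s; the hand-in gives no verdict.

**How it was done:** I drew the marker out of the rest along its own axis. Since the tool cannot tilt, I righted the marker by pushing its cap against the block's end face. I then looked for the clear well with the wrist camera's depth before inserting: the middle well's floor was at about 15 mm height and the far well's at 46 mm, so the far one has a stub. I did not check the near well. On the way down there was no resistance at the 40 mm stub level, then about 4 N upward on the floor at roughly 70 mm.

**Last checks:**
- **Depth:** the marker's top is at z 0.164 (wrist camera) to 0.168 (side camera), which puts the cap about 67–71 mm down the well.
- **Tilt:** about 0.03 rad.
- **Position:** the two cameras' estimates of where the marker crosses the block's top differ by 3 mm, which is within calibration error, and both are within about 2 mm of the well's measured centre.
- **Bystanders:** they look unmoved in the pictures. I did not measure how far they had shifted.

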